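# Turn a crucible over in the flip nest

### The job

Stand the porcelain crucible upright between the four pins of the flip nest's open leaf and let go of it there. Then swing the leaf by its bar right over onto the white drain pedestal until it is fully shut, so that the crucible ends up mouth down on the pedestal under the leaf; leave it closed.

Things in the scene. Friction and masses are not known exactly. Their poses are not given: they have to be found in the camera images.
- crucible_center (a point): Centre, half-way up, of the white porcelain crucible: a small round conical cup, loose, 22 g, 21 mm high, 45 mm across the rim, 28 mm across the foot. Starts mouth up on the worktop; its z points from foot to mouth. A clear beaker (62 mm wide, 70 mm tall) and a small capped vial (12 mm wide, 30 mm tall) stand 90 mm or more from it, centre to centre; fingers that close along the world y axis have room on both sides.
- turnover_nest: Flip nest, a clamshell fixture fixed to the worktop: grey base plate 100 x 150 x 18 mm, hinge across its middle. Origin: centre of the plate's underside, on the worktop. x along the hinge (axis at z = 46 mm, knuckles up to 52 mm), y from the open leaf's side to the white pedestal's side, z up.
- pin_pocket (a point): On the leaf: middle of the pocket, on the plate's face; leaf open: 38 mm to -y of the hinge, 27 mm above the worktop. Grey plate 76 (x) x 58 (y) mm with four steel pins, 8 mm thick, 38 mm tall, at +-22 mm in x and +-21 mm in y from here. The crucible stands upright between them with about 4 mm of play all round. Fingers closing along the hinge (x) pass through 34 mm gaps and have room beyond.
- pedestal_top (a point): On the fixed base: middle of the flat top of the round white drain pedestal, 48 mm across, 38 mm to +y of the hinge, 42 mm above the worktop. Thin stop tabs stand 10 mm above it at its far (+y) and two x sides, none at the hinge. When the leaf is shut its pins stand round the pedestal between the tabs, and it leaves 23 mm of height here for the upturned crucible.
- leaf (a joint): Angle of the leaf about the hinge: 0 = open, lying flat on the -y side (as it starts); 1.57 = upright; 3.14 = shut over the white pedestal. The leaf weighs 0.28 kg and the hinge is damped. It balances at about 2.0: let go before that, it sinks slowly back open; beyond about 2.3 it sinks shut. The crucible is loose in the pins until nearly shut: carry the bar steadily all the way down.
- leaf_bar (a point): Middle of the leaf's bar handle: steel bar 10 mm thick, 74 mm long, parallel to the hinge and 112 mm from its axis, with 64 mm between the two arms that carry it and 39 mm between bar and leaf plate. Site axes turn with the leaf; x along the bar. Leaf open or shut, the bar is 46 mm above the worktop; it can turn between fingers that pinch it.
There are look-alikes about, which are no part of the job. There is more than one size of the part that bears crucible_center; the job needs the middle-sized.

How it is judged:
By the outcome, as a careful person would: the job done as asked, in the order asked, and still so for the second after the job is handed in, with the robot touching nothing.
It also fails if it takes over 67 s, if anything falls off the work surface, if the arm or the gripper's body presses on something with over 40 N, if the wrist force passes 120 N, or if a joint passes its speed limit or range.

### The arm

A 6-joint arm with a two-finger parallel gripper is mounted at the origin on a cart in front of the work surface, level with it; the furniture and walls round the work are solid. World frame = base frame: x ahead of the robot, y to its left, z up, the work surface at z = 0. Lengths are in mm, angles in rad, forces in N, time in s.
With the tool pointing down it reaches from about 400 to 925 mm from the base axis. Payload 3.4 kg.
Tool frame: the origin (TCP) lies on the front face of the gripper's body, between the roots of the fingers; the fingertips stand 73 mm ahead of it and the grasp point (between the pads) lies 54 mm ahead of it; y points along the fingers, z is the direction in which the jaws open and shut, and the axes are right-handed (so a half turn about y gives the same grasp; the last joint's range is limited). The gripper opens to 85 mm and grips with 20 to 120 N. Pads are 22 mm wide; open, the fingers measure 114 mm over their backs; the gripper's body (76 mm by 85 mm) begins 54 mm behind the grasp point. The pads swing forward as they close: fully open they stand 13 mm farther back than shut.
Start: joints at [-1.363, 0.307, 1.506, -0, 1.328, -0.073], TCP at [159.322, -552.493, 303.905] pointing down, gripper open.
Joint ranges: [-3.12, 3.12], [-1.05, 2.28], [0.14, 2.33], [-1.42, 4.57], [0.1, 2.73], [-2.68, 2.68]. Speed limits (rad/s): [2.57, 2.57, 3.14, 3.14, 3.14, 3.14].

### API

Orientations are given as a unit quaternion [x, y, z, w].
In Python, from station import * gives the robot as it stands. Calls block until the motion is done:
- goto(position, orientation): joint-space move of the TCP to a pose.
- line_to(position, attitude=None, max_speed=150, stop_force=None): straight line of the TCP; attitude=None keeps the orientation; max_speed is the mean speed in mm/s. With stop_force (N) it stops when the force on the tool has changed by that much, and returns True; else False.
- goto_joints(angles): joint-space move.
- grip(opening): opening from 0.0 (shut) to 1.0 (fully open); the grip force is fixed at half the most; returns when the fingers have stopped.
- dwell(seconds).
- inverse_kinematics(position, orientation): joint angles nearest the present ones, or None.
- read_state(): the state.
- snapshot(name): name is "side" or "top"; returns a dict with "color" (400x640x3 uint8, red, green, blue), "z_map" (400x640 float32, mm along the optical axis (not along the pixel's ray), 0 where there is no reading), "intrinsics" (3x3 intrinsics, pixels), "R" (3x3) and "t" (3): a world point X has camera coordinates R X + t. Camera axes: x right, y down, z forward; pixel columns grow to the right and rows downward; lengths in mm; the calibration is good to about 2 mm. A picture is of the moment at which its call begins.
A pose or a line that the arm cannot do raises MotionError and nothing moves.
- close_job(): hands the job in, once; it reports no verdict.
The state is a dict: "clock": time; "joint_pos": joint angles; "joint_vel": joint speeds; "joint_torque": joint torques, N m; "tcp_pos": TCP position; "tool_rot": TCP orientation; "ft_force": force on the tool from outside, world axes, zero at the start; "ft_torque": the same for the moment, N m; "grip_width": opening from 0.0 (shut) to 1.0 (fully open).
Only numpy, scipy, OpenCV 4.12 (cv2) and the standard library are available. Lean on these libraries where they do the work, as an engineer would, in place of code of your own. Each camera call takes 0.05 s, during which the arm holds its last target. There are 200 camera calls.

## Working session

There is one attempt and no reset: what is moved stays moved. The work goes in short steps, each a Python script; the robot and the scene stay as the last script left them, time stands still between calls to the robot, and variables do not carry over. Pictures are saved under pics/ and viewed, about 8 in all and at most 12, crops included, and the job is handed in when it is done.

```bash
mkdir -p pics; cat > h.py <<'E'
from station import *
import numpy as np, cv2, os
def snap(n,f=None):
    s=snapshot(n)
    if f: cv2.imwrite('pics/'+f,s['color'][...,::-1])
    np.savez(''+n+'.npz',**s)
    return s
def world(s,u,v,z=None,d=None):
    K,R,t=[np.asarray(s[k]) for k in('intrinsics','R','t')]
    r=np.linalg.inv(K)@np.array([u,v,1.]); c=-R.T@t; w=R.T@r
    if d is None: d=(z-c[2])/w[2]
    return c+d*w
def cloud(s):
    K,R,t=[np.asarray(s[k]) for k in('intrinsics','R','t')]
    Z=s['z_map'];v,u=np.indices(Z.shape)
    P=np.stack([(u-K[0,2])/K[0,0]*Z,(v-K[1,2])/K[1,1]*Z,Z],-1)
    return (P-t)@R
E
python3 - <<'E'
from h import *
for n in('top','side'):
    s=snap(n,n+'0.png'); print(n,s['intrinsics'],s['R'],s['t'],-np.asarray(s['R']).T@s['t'],(s['z_map']>0).mean())
print(read_state())
E
```

```text
top [[487.99231907   0.         317.71174079]
 [  0.         487.99231907 199.08209606]
 [  0.           0.           1.        ]] [[ 0.00135147 -0.99997903  0.006333  ]
 [-0.98376448 -0.00246602 -0.1794474 ]
 [ 0.17945926 -0.00598766 -0.98374718]] [-198.9995898   485.9025693  1067.60742642] [ 286.69059559 -191.40470329 1138.71001686] 0.99613671875
side [[422.23152708   0.         320.93870371]
 [  0.         422.23152708 200.83154549]
 [  0.           0.           1.        ]] [[ 0.98790615 -0.15489783 -0.00693535]
 [-0.10689362 -0.64798062 -0.75411861]
 [ 0.11231736  0.74573976 -0.65670163]] [-499.44051198  -22.66130734  988.6834622 ] [ 379.93169152 -829.34690057  628.71692881] 0.99609765625
{'clock': 0.1, 'joint_pos': array([-1.36353019e+00,  3.07498546e-01,  1.50752803e+00,  6.86304902e-06,
        1.32839505e+00, -7.35233459e-02]), 'joint_vel': array([ 0.0025869 ,  0.0010489 , -0.00201244,  0.00166158, -0.00096317,
       -0.00039256]), 'joint_torque': array([ 4.36567198e-04, -4.58529317e+01, -2.52608603e+01, -1.14980517e-04,
        5.50782715e-03, -1.21828418e-05]), 'tcp_pos': array([ 159.20649973, -552.01720817,  303.07837764]), 'tool_rot': array([-0.09898851,  0.70079458, -0.69950388,  0.09890679]), 'ft_force': array([ 0.50568658, -0.02788614,  0.46788687]), 'ft_torque': array([ 0.00379339,  0.04478196, -0.00210198]), 'grip_width': 0.9976475493403425}
```

View pics/top0.png

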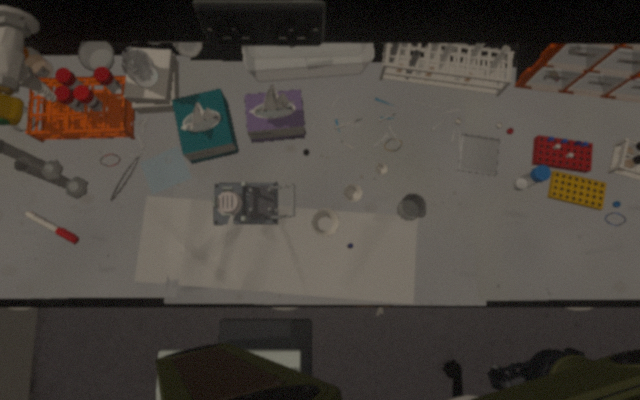

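View pics/side0.png

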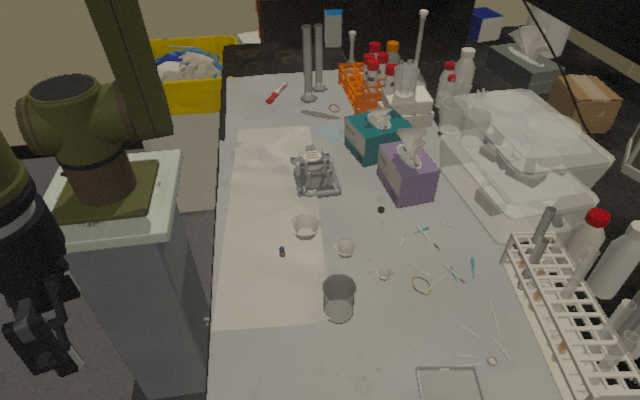

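The top view shows three white cups at (325,222), (354,193) and (382,169), and the beaker at (411,207). The nest is at about (247,203), with its pedestal (white disc) at (228,203) and its bar on the right at about (293,200). I'll measure the cup rims and look at a close crop.

```bash
python3 - <<'E'
from h import *
s=snap('top'); c=s['color']
crop=c[150:260,200:430]
g=cv2.resize(np.clip(crop.astype(float)*1.7,0,255).astype(np.uint8),None,fx=3.4,fy=3.4,interpolation=cv2.INTER_CUBIC)
cv2.imwrite('pics/crop1.png',g[...,::-1])
P=cloud(s)
for (u,v) in((325,222),(354,193),(382,169)):
    w=P[v-22:v+23,u-22:u+23]; m=(w[...,2]>7)&(w[...,2]<60)
    n,l,st,ce=cv2.connectedComponentsWithStats(m.astype(np.uint8)*1)
    i=l[22-3:26,22-3:26].max(); 
    q=w[l==i]; print((u,v),st[i],q.min(0).round(),q.max(0).round(),q.mean(0).round())
# nest
w=P[175:232,205:302]; m=(w[...,2]>8)
q=w[m]; print(q.min(0),q.max(0))
for r in range(178,232,3): print(r,' '.join('%3d'%z for z in P[r,208:300:3,2]))
E
```

```text
(325, 222) [22 22  1  1  1] [ 439. -215.    7.] [ 439. -215.    7.] [ 439. -215.    7.]
(354, 193) [ 11  13  19  18 176] [ 486. -300.    7.] [ 528. -257.   25.] [ 509. -280.   16.]
(382, 169) [15 16 13 12 67] [ 552. -363.    7.] [ 580. -334.   17.] [ 568. -349.   12.]
[ 286.69059559 -191.40470329    8.01063035] [ 532.56788033   64.05670991 1138.71001686]
178  -2  -4   0   0   0   0   1   0   1  -4   4   0   0   0  -1   1  -2   1   0   2  -1   0  -1   0   0  -1   0   2   0  -2   0
181  -3   1  -2   0   0  -1   4   3   0   1   1   1   0   4   0  -5   2  -1   0   0  -1  -4  -1   0   1   0   1   3   0   1   0
184   4  -3  17  14  14  20  15  13  18  12  16  49  51  27  20  16  19  14  18  18  15  16  14  13   1  -3   0   0  45  -2   0
187   1   2  15  20  15  16  20  18  19  17  18  18  47  45  46  28  23  28  20  28  26  25  28  28  32  34  38   3  48  -2  -1
190   2   1  19  15  14  44  39  43  43  17  17  13  47  44  67  24  26  27  27  30  63  28  23  16   0  -1   0   0  53  -4  -3
193  -1   0  17  18  21  41  42  36  42  24  16  15  48  18  45  36  27  25  26  20  25  34  24  16   4
[... 864 characters left out ...]
6  26  25  25  31  23  26  18   9   9  10   7  46   6 1138
217   2   2  18  15  18  16  16  20  17  21  15  48  50  20  26  30  25  22  24  30  30  24  27  28  29  35  42  39   3   4   3
220   3   2  14  17  17  16  17  20  16  19 1138  51  51  24  18  17  18  15  13  18  19  19  22  14  10   6   7   6   6   4   0
223   6   6  16  14  16  18  14  22  15  19  19  20  16  20  17  15  17  19  16  19  18  20  14  11   7   2   3   0   1   7   8
226   6   7   9  12  17  15  17  16  16  15  13  14  10 1138  15  13  15  15  17  14  10  11  11  11   8   7   2   3   7   3   3
229  10   8  11  12  10  14  16  20  19  16  11   9   8  10  11  11  12  13  13   9   8  10   6   3   7   5   4   3   1   9   4
```

View pics/crop1.png

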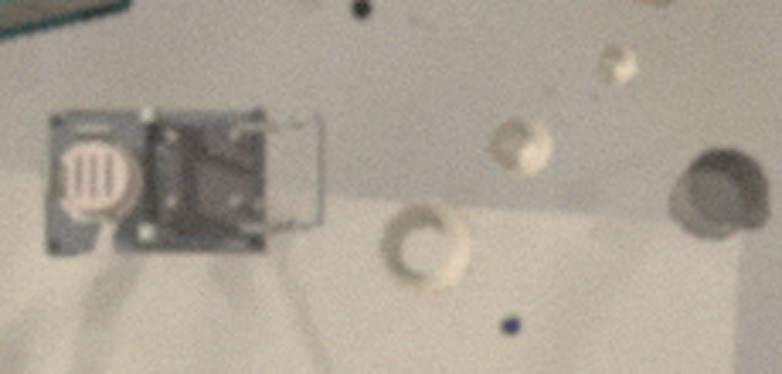

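The middle-sized cup, 43–44 mm across in depth, is the one at top pixel (354,193). The small one is about 28 mm and the large one about 60 mm. The close crop confirms this. Next I measure the nest with averaged depth.

```bash
cat >> h.py <<'E'
from scipy.spatial.transform import Rotation as Rot
def down(psi):  # jaw axis at world angle psi from +y
    return (Rot.from_euler('z',psi)*Rot.from_matrix(np.array([[1,0,0],[0,0,1],[0,-1,0]]).T.T)).as_quat()
E
python3 - <<'E'
from h import *
print(Rot.from_quat(read_state()['tool_rot']).as_matrix().round(2)); print(Rot.from_quat(down(0)).as_matrix())
ss=[snapshot('top') for _ in range(8)]; s=ss[0]
Z=np.stack([a['z_map'] for a in ss]); s['z_map']=np.median(np.where(Z>0,Z,np.nan),0) ; s['z_map']=np.nan_to_num(np.nanmedian(np.where(Z>0,Z,np.nan),0))
P=cloud(s); z=P[...,2]; np.save('P.npy',P)
img=np.mean([a['color'] for a in ss],0); np.save('img.npy',img)
def comps(u0,u1,v0,v1,lo,hi,mn=2):
    m=np.zeros(z.shape,np.uint8); m[v0:v1,u0:u1]=((z>lo)&(z<hi))[v0:v1,u0:u1]
    n,l,st,ce=cv2.connectedComponentsWithStats(m)
    for i in range(1,n):
        if st[i,4]>=mn: print(st[i],ce[i].round(1),world(s,*ce[i],np.median(z[l==i])).round(1),'min',P[l==i].min(0).round(1),'max',P[l==i].max(0).round(1))
print('pins');comps(245,285,183,220,56,72)
print('bar');comps(289,300,180,220,35,58)
print('ped');comps(212,240,188,216,36,47)
print('hinge');comps(236,252,180,224,43,56)
print('cup');comps(340,368,180,208,14,35)
m=np.zeros(z.shape,bool); m[183:220,289:300]=(z[183:220,289:300]>40); v,u=np.nonzero(m)
B=np.array([world(s,a,b,48) for a,b in zip(u,v)]);k=np.polyfit(B[:,0],B[:,1],1);print('bar line',k,B[:,0].min(),B[:,0].max(),np.polyval(k,B[:,0].mean()))
# base plate edges
m=np.zeros(z.shape,np.uint8); m[175:235,205:275]=(z>12)[175:235,205:275]
c=max(cv2.findContours(m,0,1)[0],key=cv2.contourArea); r=cv2.minAreaRect(c); print(r,[world(s,*p,18).round(1) for p in cv2.boxPoints(r)])
for x in range(-2,3): print(z[222+x*3,300:420:6].round(1))
E
```

```text
[[-0.96 -0.    0.28]
 [-0.28  0.   -0.96]
 [-0.   -1.   -0.  ]]
[[ 1.  0.  0.]
 [ 0.  0.  1.]
 [ 0. -1.  0.]]
pins
[249 189   3   4  11] [250.1 190.4] [502.3 -46.2  63.9] min [499.5 -48.4  56.5] max [505.5 -43.6  65.6]
[267 188   4   5  13] [268.7 189.9] [503.5 -87.8  63.4] min [500.1 -91.   56.2] max [508.  -83.9  66. ]
[249 208   3   4  11] [249.9 209.6] [458.4 -46.9  64.2] min [455.7 -49.4  60.6] max [462.3 -44.6  65.2]
[267 208   4   4  11] [268.8 209.2] [459.6 -89.   64. ] min [456.3 -91.6  59.1] max [462.5 -84.9  66.2]
bar
[289 184   6  34 140] [292.3 200.5] [ 482.  -140.4   49.4] min [ 445.3 -144.6   41.7] max [ 520.2 -132.2   51.8]
ped
[214 189  24  24 378] [226.6 201.4] [480.8   9.8  41.5] min [456.6 -14.1  36.2] max [509.1  37.5  46.7]
hinge
[241 182  11  39 201] [244.2 200.8] [481.1 -31.3  48.5] min [436.8 -47.3  43.1] max [525.4 -22.7  53. ]
[250 193   2   1   2] [250.5 193. ] [499.8 -44.8  45.8] min [499.7 -46.   45.1] max [499.9 -43.6  46.4]
cup
[343 184  19  18 117] [352.4 192. ] [ 508.1 -279.3   18.7] min [ 486.4 -299.5   14.2] max [ 527.3 -257.2   21.8]
bar line [ 3.81566358e-03 -1.42168378e+02] 444.40924631875436 520.5392475726644 -140.3279657481493
((242.49996948242188, 207.99998474121094), (51.99999237060547, 62.99999237060547), 90.0) [array([531.2,  52.2,  18. ]), array([531.7, -95.5,  18. ]), array([409.1, -97.7,  18. ]), array([408.8,  47.2,  18. ])]
[ 4.9  3.   4.4 15.1  7.3 13.8 28.3  4.7  5.3  5.1  6.8 10.1 13.1 12.7
 13.7 10.1 12.2 34.3 67.8  3.5]
[ 4.1  5.2 30.5  8.7  3.7  4.3 26.2  3.4  4.7  4.4  5.5  8.6 10.8 10.1
  8.8 10.3 10.2  9.7 34.6 28.4]
[ 4.7  3.2 28.8  3.9  2.5  4.7 26.2  4.6  3.7  6.3  7.9  8.5  9.8  9.3
  7.6  8.2  5.6  8.4 10.  11.1]
[ 5.5  4.  28.4  4.5  3.6  3.3 24.9  5.2  5.2  6.8  5.7  9.4  8.5  7.6
  5.3  5.4  6.1  7.1  7.8  8.6]
[ 4.6  3.1 29.7  7.1  4.3  4.9 28.4  3.6  6.6  6.4  8.6  8.4  8.2  6.5
  5.7  4.2  4.8  6.1  6.8  7.5]
```

The nest fits together. Pin spacing is 44 × 42 mm, the pocket centre is (481,-67.5), the hinge is at about (480.4,-29.4) and the yaw is about 0.02. Bar and pedestal agree to about 1 mm. Cup centre is about (507.5,-279). Moving to the pick.

```bash
python3 - <<'E'
from h import *
c=np.array([507.3,-278.9])
for psi in(0,np.pi):
    for p in([*c,200],[481,-67.5,140]): 
      for d in(0,np.pi/2,-np.pi/2): print(psi,d,p[1],np.round(inverse_kinematics(p,down(psi+d)),2) if inverse_kinematics(p,down(psi+d)) is not None else None)
goto([*c,180],down(np.pi))
s=snap('side'); cv2.imwrite('pics/s1.png',cv2.resize(s['color'][180:300,260:420],None,fx=4,fy=4,interpolation=cv2.INTER_CUBIC)[...,::-1])
print(read_state()['clock'],read_state()['tcp_pos'],read_state()['grip_width'])
E
```

```text
0 0 -278.9 [-0.58  0.41  1.64 -0.    1.1  -2.15]
0 1.5707963267948966 -278.9 [-0.58  0.41  1.64 -0.    1.1   2.57]
0 -1.5707963267948966 -278.9 [-0.58  0.41  1.64 -0.    1.1  -0.58]
0 0 -67.5 [-0.23  0.38  1.9  -0.    0.86 -1.8 ]
0 1.5707963267948966 -67.5 None
0 -1.5707963267948966 -67.5 [-0.23  0.38  1.9  -0.    0.86 -0.23]
3.141592653589793 0 -278.9 [-0.58  0.41  1.64 -0.    1.1   1.  ]
3.141592653589793 1.5707963267948966 -278.9 [-0.58  0.41  1.64 -0.    1.1  -0.58]
3.141592653589793 -1.5707963267948966 -278.9 [-0.58  0.41  1.64 -0.    1.1   2.57]
3.141592653589793 0 -67.5 [-0.23  0.38  1.9  -0.    0.86  1.34]
3.141592653589793 1.5707963267948966 -67.5 [-0.23  0.38  1.9  -0.    0.86 -0.23]
3.141592653589793 -1.5707963267948966 -67.5 None
2.2833 [ 507.06462755 -279.96388895  180.39491915] 0.998968424688341
```

View pics/s1.png

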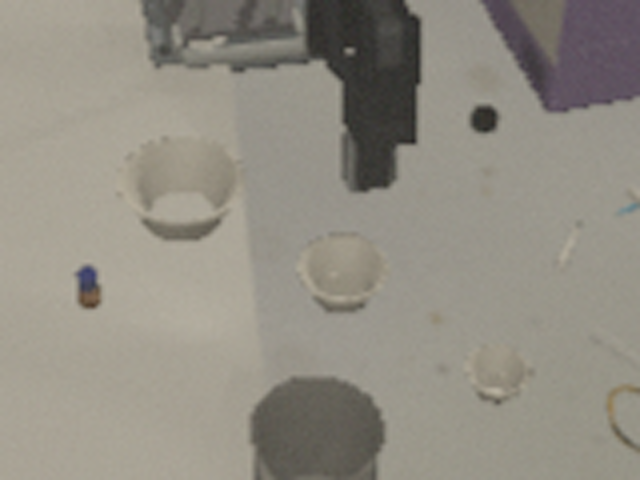

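The crop shows the middle cup at (343,268), standing free, with the gripper above it. I cast its rim centre as a cross-check, then grip and lift.

```bash
python3 - <<'E'
from h import *
s=dict(np.load('side.npz')); print(world(s,345.6,246.8,21))
c=[507.3,-278.9]
print(line_to([*c,75],max_speed=120,stop_force=15),read_state()['tcp_pos'])
grip(0.0); st=read_state(); print(st['grip_width'],st['ft_force'],st['tcp_pos'])
line_to([*c,160]); st=read_state(); print(st['grip_width'],st['ft_force'],st['clock'])
s=snap('side'); cv2.imwrite('pics/s2.png',cv2.resize(s['color'][150:290,260:420],None,fx=4,fy=4,interpolation=cv2.INTER_CUBIC)[...,::-1])
E
```

```text
[ 510.13934546 -281.69480074   21.        ]
False [ 507.7418304  -279.28047939   75.55037754]
0.46969899688017885 [-1.25646401  0.3559032   5.79321204] [ 507.62111007 -279.1398265    76.27678279]
0.4702915775122948 [ 0.33318307 -1.19212523  0.16897271] 4.5333
```

View pics/s2.png

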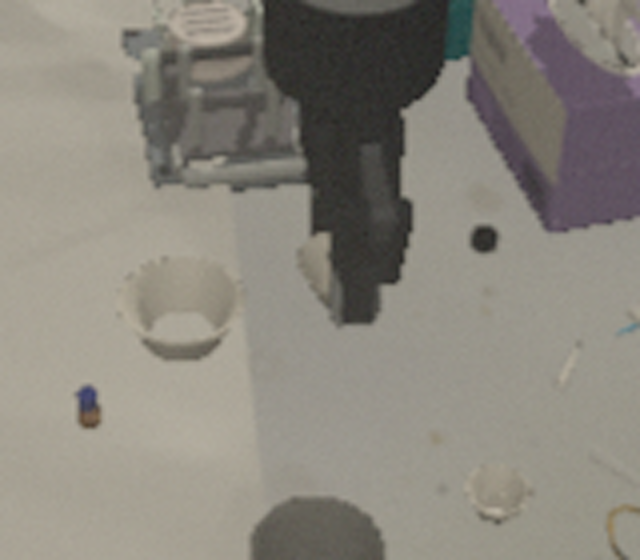

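The cup is lifted and seen at (318,275) behind the near finger. I can't judge its tilt yet, so I turn over the nest, where the side camera looks between the fingers.

```bash
python3 - <<'E'
from h import *
goto([481,-67.5,175],down(1.5*np.pi+0.02)); dwell(.3)
st=read_state(); print(st['tcp_pos'],st['clock'],st['grip_width'])
s=snap('side'); K,R,t=s['intrinsics'],s['R'],s['t']
for p in ([481,-67.5,175-54],[481,-67.5,27],[503.5,-67.5,121],[458.5,-67.5,121]):
    q=K@(R@np.array(p)+t); print(p,q[:2]/q[2])
cv2.imwrite('pics/s3.png',cv2.resize(s['color'][90:210,255:385],None,fx=5,fy=5,interpolation=cv2.INTER_CUBIC)[...,::-1])
E
```

```text
[481.17557886 -68.05426223 174.90332097] 6.025 0.47020129485617285
[481, -67.5, 121] [314.16696347 144.5962184 ]
[481, -67.5, 27] [314.87828452 178.86754157]
[503.5, -67.5, 121] [324.43793703 143.64214149]
[458.5, -67.5, 121] [303.83896731 145.55559216]
```

View pics/s3.png

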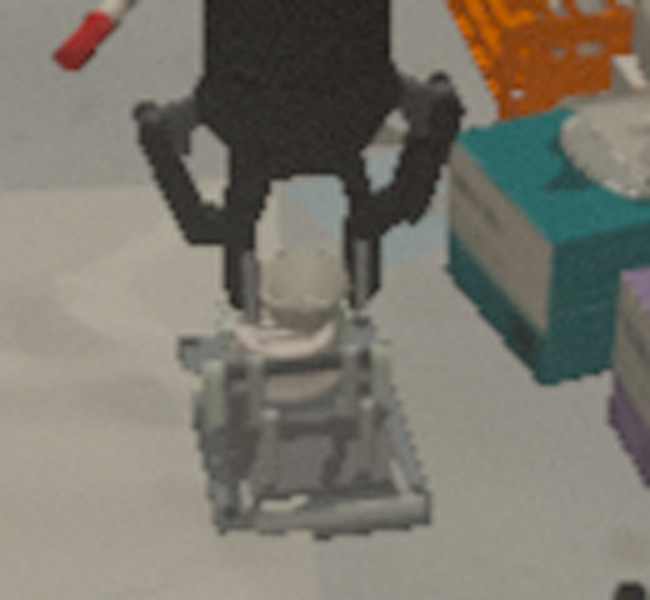

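The cup hangs upright between the pads, rim centre at about (302,272) in the crop, nest below. I check its y-offset in the grip by fitting a cone to the side depth.

```bash
python3 - <<'E'
from h import *
from scipy.optimize import least_squares
ss=[snapshot('side') for _ in range(8)]; s=ss[0]
Z=np.stack([a['z_map'] for a in ss]).astype(float); Z[Z==0]=np.nan; s['z_map']=np.nan_to_num(np.nanmedian(Z,0))
P=cloud(s); img=np.mean([a['color'] for a in ss],0)
b=np.zeros(Z.shape[1:],bool); b[137:156,304:327]=1
q=P[b&(img.min(-1)>90)]; q=q[(abs(q[:,0]-481)<24)&(abs(q[:,1]+67.5)<32)&(q[:,2]>97)&(q[:,2]<128)]
print(len(q),q.min(0),q.max(0))
f=lambda p:np.hypot(q[:,0]-p[0],q[:,1]-p[1])-(14+8.5*(q[:,2]-p[2])/21)+.7
r=least_squares(f,[481,-67.5,99],loss='soft_l1'); print(r.x,np.abs(r.fun).mean())
# leaf plate / pin reference in the same camera
w=np.zeros(Z.shape[1:],bool); w[150:210,285:345]=1
pp=P[w]; pp=pp[(pp[:,2]>44)&(pp[:,2]<54)&(pp[:,1]<-125)&(pp[:,1]>-155)]; print('bar side cam',np.median(pp,0),len(pp))
print(read_state()['tcp_pos'])
E
```

```text
220 [457.13416913 -87.63548082  99.3890412 ] [501.77297819 -44.97291781 125.22779742]
[481.10032628 -67.2795775  101.42517342] 1.0003697845087995
bar side cam [ 485.34481168 -144.42959001   49.21079696] 152
[480.99041223 -67.47657715 175.01695679]
```

```bash
python3 - <<'E'
from h import *
s=dict(np.load('side.npz'));K,R,t=s['intrinsics'],s['R'],s['t']
for p in ([459.3,-88.7,65],[503.3,-87.9,65],[445.5,-141.5,46],[519.5,-140.5,46],[458.5,-46.7,65],[502.5,-46,65]):
    q=K@(R@np.array(p)+t); q=q[:2]/q[2]; print(p,(q-[255,90])*5+2)
print(world(s,318.5,171.5,65))
E
```

```text
[459.3, -88.7, 65] [258.24216074 412.68607559]
[503.3, -87.9, 65] [356.33716637 401.76881925]
[445.5, -141.5, 46] [243.48381921 525.10347256]
[519.5, -140.5, 46] [413.22080845 505.60202236]
[458.5, -46.7, 65] [244.62471025 357.84458742]
[502.5, -46, 65] [339.66777908 347.71843867]
[486.31490266 -90.83233938  65.        ]
```

The two cameras disagree by about 3–4 mm in x at the pins. I lower the cup foot to just above pin-top height and compare cup with pins directly in the same image.

```bash
python3 - <<'E'
from h import *
line_to([481,-67.5,141.5]); dwell(.3)
ss=[snapshot('side') for _ in range(8)]; img=np.mean([a['color'] for a in ss],0); np.save('img4.npy',img)
im=np.clip(img[125:205,275:355]*1.25,0,255).astype(np.uint8)
cv2.imwrite('pics/s4.png',cv2.resize(im,(640,640)[:2],interpolation=cv2.INTER_CUBIC)[...,::-1]); print(read_state()['tcp_pos'])
s=ss[0];K,R,t=s['intrinsics'],s['R'],s['t']
for p in ([481,-67.5,86.5],[481,-67.5,67.5],[459.3,-88.7,65],[503.3,-87.9,65],[458.5,-46.7,65],[502.5,-46,65]):
    q=K@(R@np.array(p)+t); q=q[:2]/q[2]; print(p,(q-[275,125])*8+3.5)
E
```

```text
[480.99734994 -67.51646055 141.54344587]
[481, -67.5, 86.5] [319.01149577 265.0988307 ]
[481, -67.5, 67.5] [320.16534952 320.69130109]
[459.3, -88.7, 65] [253.48745718 380.59772095]
[503.3, -87.9, 65] [410.4394662 363.1301108]
[458.5, -46.7, 65] [231.6995364  292.85133988]
[502.5, -46, 65] [383.76844653 276.64950187]
```

View pics/s4.png

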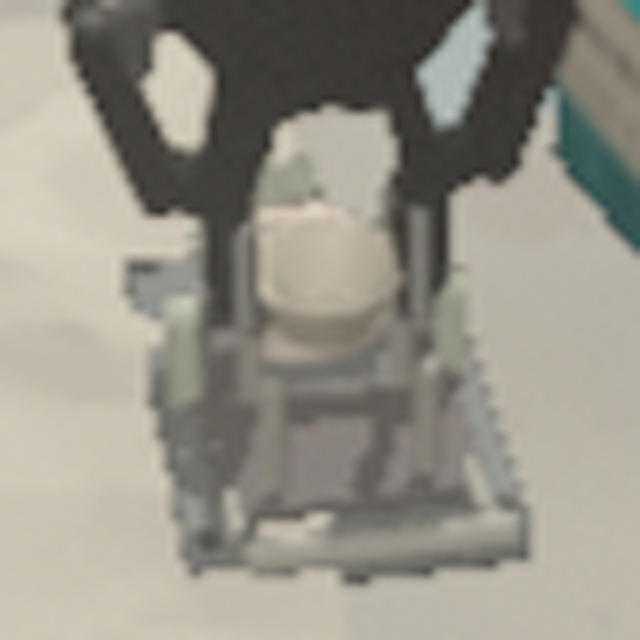

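The cup and pads are centred at x≈328–330 px and the front pins at 270 and 425 (mid 347.5). Taking out the camera bias seen on the gripper, the pocket is about 1.8 mm further +x. I use x=482.6 and keep y, then lower with a force guard, release and look.

```bash
python3 - <<'E'
from h import *
line_to([482.6,-67.5,141.5])
print(line_to([482.6,-67.5,101.5],max_speed=40,stop_force=5)); st=read_state(); print(st['tcp_pos'],st['ft_force'])
grip(0.75); dwell(.2)
print(read_state()['tcp_pos'],read_state()['ft_force'],read_state()['grip_width'])
line_to([482.6,-67.5,190]); 
goto([482.6,-200,190],down(np.pi+.02))
ss=[snapshot('side') for _ in range(4)]; img=np.mean([a['color'] for a in ss],0)
s2=[snapshot('top') for _ in range(4)]; i2=np.mean([a['color'] for a in s2],0)
a=cv2.resize(np.clip(img[125:205,275:355]*1.25,0,255).astype(np.uint8),(400,400),interpolation=cv2.INTER_CUBIC)
b=cv2.resize(np.clip(i2[170:235,235:300]*1.9,0,255).astype(np.uint8),(400,400),interpolation=cv2.INTER_CUBIC)
cv2.imwrite('pics/s5.png',np.hstack([a,b])[...,::-1]); print(read_state()['clock'])
E
```

```text
True
[482.24020886 -67.38439722 103.25645102] [-0.06794752  0.13223354  5.46323916]
[481.64570669 -67.28079676 102.70667547] [-1.0225041   0.36887176 -0.41152426] 0.7485250007022108
11.5833
```

View pics/s5.png

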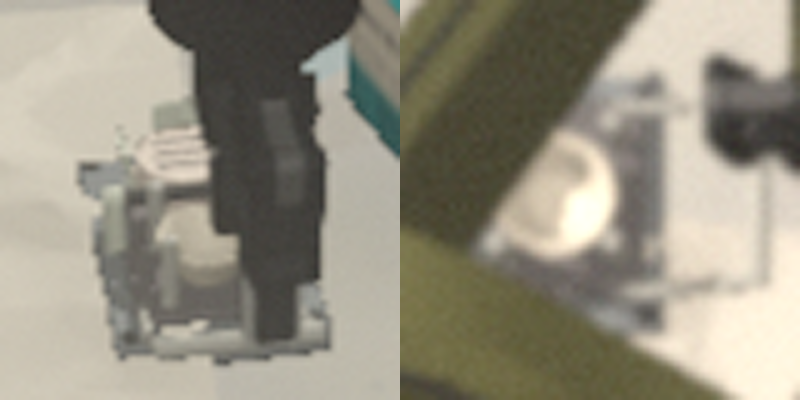

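The guard tripped at TCP z 103.3, which puts the foot at 27 as it should be. The cup stands upright among the pins, left half at (195,245) and right half at (560,195). Next I grip the bar.

```bash
python3 - <<'E'
from h import *
q=down(np.pi+.02)
grip(0.45)
line_to([483.6,-141.3,190]); print(line_to([483.6,-141.3,100],max_speed=80,stop_force=15))
f0=read_state()['ft_force']; grip(0); dwell(.2); st=read_state(); print(st['tcp_pos'],f0,st['ft_force'],st['grip_width'],st['clock'])
s=snap('side'); a=cv2.resize(np.clip(s['color'][130:210,275:355]*1.25,0,255).astype(np.uint8),(560,560),interpolation=cv2.INTER_CUBIC)
cv2.imwrite('pics/s6.png',a[...,::-1])
for a in np.linspace(0,np.pi,7):
    j=inverse_kinematics([483,-29.5-112*np.cos(a),100+112*np.sin(a)],q); print(None if j is None else j.round(2))
E
```

```text
False
[ 483.87588423 -141.61593746  100.52675837] [ 0.69045113 -0.543496    0.27481104] [-2.05994395 -2.11943141  6.09929735] 0.09275506226549092 14.35
[-0.37  0.46  1.9  -0.    0.78  1.18]
[-0.34  0.37  1.86 -0.    0.92  1.21]
[-0.26  0.3   1.83 -0.    1.01  1.29]
[-0.15  0.28  1.82 -0.    1.05  1.4 ]
[-0.03  0.3   1.84 -0.    1.01  1.52]
[ 0.05  0.36  1.88 -0.    0.9   1.6 ]
[ 0.08  0.45  1.93 -0.    0.76  1.63]
```

View pics/s6.png

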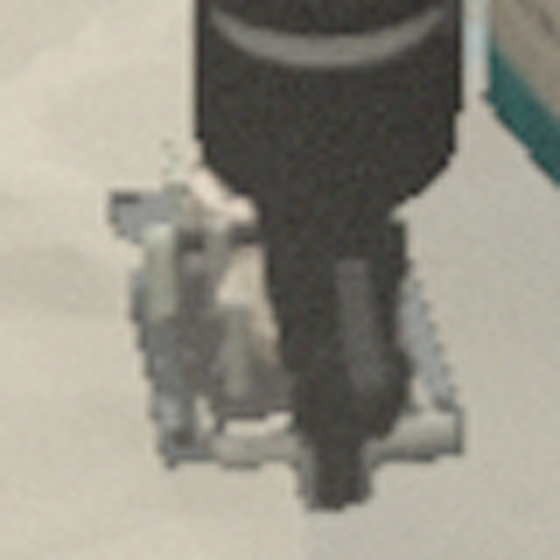

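The bar is pinched near its middle, at (335,440), with width about 10 mm and small forces. Swinging now.

```bash
python3 - <<'E'
from h import *
H=np.array([481.6,-29.5]); n=12
ny=np.array([-np.sin(.02),np.cos(.02)])
for i in range(1,n+1):
    a=np.pi*i/n; p=H-112.3*np.cos(a)*ny
    z=100.3+112.3*np.sin(a)-(0.5 if i==n else 0)
    line_to([*p,z],max_speed=65)
    st=read_state(); print(i,st['ft_force'].round(1),st['tcp_pos'].round(1),round(st['clock'],2),round(st['grip_width'],3))
    if np.abs(st['ft_force']).max()>45: print('STOP');break
E
```

```text
1 [-0.4 -3.8 -0.4] [ 483.8 -138.1  129.5] 15.01 0.091
2 [-0.7 -5.9  2.1] [ 483.6 -127.7  156.8] 15.61 0.092
3 [-2.6 -9.8  5. ] [ 483.3 -110.9  180.5] 16.21 0.091
4 [ -6.  -13.3  16.2] [482.9 -88.6 199.8] 16.81 0.097
5 [-5.9 -7.  19.6] [482.2 -59.7 211.2] 17.41 0.088
6 [-4.1 -4.4 17.6] [481.8 -30.  214.7] 18.01 0.092
7 [-0.3 -0.5  8.6] [481.1   0.  209.3] 18.61 0.09
8 [ 2.4  2.2 -2. ] [480.4  27.3 197.1] 19.21 0.089
9 [ 1.3 -2.4 -3.9] [479.8  49.3 179.4] 19.81 0.093
10 [ 1.4 -7.2 -1.1] [479.6  67.1 155.6] 20.41 0.088
11 [ 1.2 -6.7 -2.4] [479.4  78.6 128. ] 21.01 0.093
12 [ 0.6 -7.6  2.3] [479.6  82.3  98.8] 21.62 0.091
```

```bash
python3 - <<'E'
from h import *
dwell(.3); print(read_state()['tcp_pos'],read_state()['ft_force'])
grip(0.3); dwell(.2); x,y,_=read_state()['tcp_pos']
line_to([479.4,82.7,200]); goto([400,-350,250],down(np.pi)); dwell(.5)
ss=[snapshot('side') for _ in range(4)]; img=np.mean([a['color'] for a in ss],0)
s2=[snapshot('top') for _ in range(6)]; i2=np.mean([a['color'] for a in s2],0)
a=cv2.resize(np.clip(img[105:185,275:355]*1.25,0,255).astype(np.uint8),(400,400),interpolation=cv2.INTER_CUBIC)
b=cv2.resize(np.clip(i2[165:240,190:265]*1.9,0,255).astype(np.uint8),(400,400),interpolation=cv2.INTER_CUBIC)
cv2.imwrite('pics/s7.png',np.hstack([a,b])[...,::-1]); print(read_state()['clock'])
s=s2[0];Z=np.stack([k['z_map'] for k in s2]).astype(float);Z[Z==0]=np.nan;s['z_map']=np.nan_to_num(np.nanmedian(Z,0));P=cloud(s)
q=P[170:235,195:260].reshape(-1,3)
m=(abs(q[:,0]-480)<30)&(q[:,1]>65)&(q[:,1]<95)&(q[:,2]>35)&(q[:,2]<70); print('bar',np.median(q[m],0),m.sum())
for lo,hi in((-18,0),(0,18),(18,36)):
    m=(abs(q[:,0]-480)<30)&(q[:,1]>lo)&(q[:,1]<hi)&(q[:,2]>35)&(q[:,2]<120); print('plate',lo,np.median(q[m],0))
E
```

```text
[479.62571174  82.35043831  98.89275428] [ 0.00852661 -6.48331459  0.86568933]
25.875
bar [482.94272448  79.15912771  48.28064488] 45
plate -18 [481.21920219  -9.37722398  70.25478088]
plate 0 [481.06988383   8.94014087  70.36021701]
plate 18 [480.88384641  27.13536393  70.43023151]
```

View pics/s7.png

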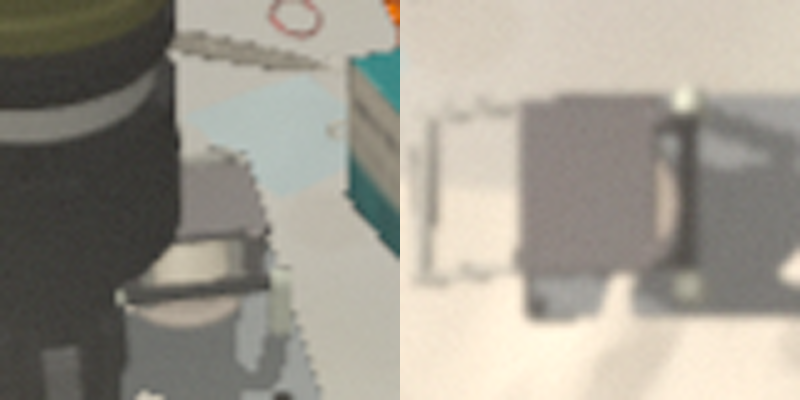

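The leaf is flat, with its plate at 70.3 mm throughout and the bar at 48 mm. The arm hides half of the side view, so I move it clear and confirm the cup.

```bash
python3 - <<'E'
from h import *
goto_joints([-1.363,0.307,1.506,0,1.328,-0.073]); dwell(.3)
ss=[snapshot('side') for _ in range(8)]; img=np.mean([a['color'] for a in ss],0)
a=cv2.resize(np.clip(img[125:195,280:350]*1.25,0,255).astype(np.uint8),(560,560),interpolation=cv2.INTER_CUBIC)
cv2.imwrite('pics/s8.png',a[...,::-1]); print(read_state()['clock'])
E
```

```text
27.7917
```

View pics/s8.png

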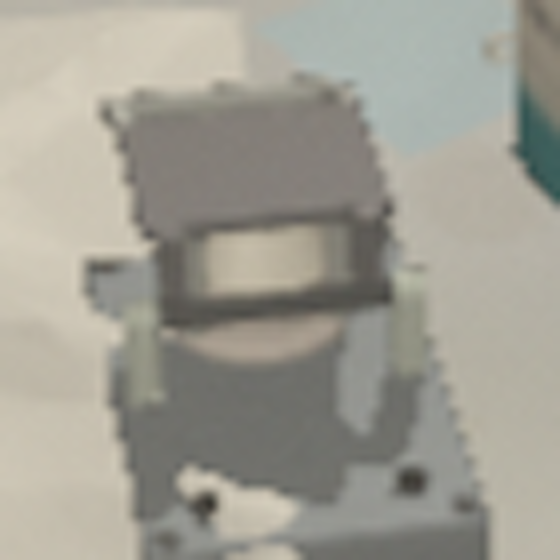

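The crop shows the cup standing under the shut leaf at (265,262), between the hind pins, on the pedestal (rim at (265,340)). Handing in.

```bash
python3 -c "
from h import *
close_job()"
```

```text
the job is handed in; nothing more can be done
```

I stood the middle-sized crucible between the four pins and let go of it there. Then I swung the leaf by its bar right over until it was shut, released the bar, moved the arm clear and handed the job in at about 28 s.

**Placing:** the cup touched down with its foot at 27 mm, the height of the leaf's face. Both views showed it upright among the pins after release.

**Leaf shut:** the plate read level at 70.3 mm across its width. The bar was at about 48 mm, the same as it read when open, to within the noise.

**Crucible:** the side view shows it under the leaf on the pedestal. I could not see the mouth itself. I take it to be mouth down because the leaf lies flat over a space only 23 mm high.

**Forces:** the largest I read was about 20 N per axis, during the swing, sampled only at the stops between moves.

**Disagreement:** the two cameras differed by about 4 mm in x at the nest. I compared the held cup with the pins in the same picture and moved the placing point 1.6 mm in +x, and the cup went in cleanly.

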